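# Turn the desk organiser until the ink bottle is at the front

## Task

Turn the rotating desk organiser by pushing its rim, or the brass pegs that stand on the rim, with the fingertips until the blue ink bottle stands at the front, lined up with the brass pointer, and leave it at rest there. Turn it gently so that everything on it stays standing where it is, and do not touch or lift the things on it or shift the notebook, stone ornament and card stand around it.

Things in the scene. Friction and masses are not known exactly. Their poses are not given: they have to be found in the camera images.
- stand: Fixed dark wooden foot of the rotating desk organiser. Origin on the desk at the turning axis; z up; its -x axis is the front. From under the platter a 22 mm wide tongue, 5 mm high, runs out along -x and ends in a flat brass diamond with a red dot (37 mm across, 6 mm high, centred 142 mm from the axis): this is the front pointer.
- platter_center (a point): Point on the turning axis at the platter's top surface, 21 mm above the desk. The platter is a round wooden disc with a cork middle, radius 116 mm, 11 mm thick (10 to 21 mm above the desk). Eight upright brass finger pegs, 8 mm thick with 11 mm ball tops, stand on its rim 105 mm from the axis, 45 degrees apart, reaching from 21 mm to 72 mm above the desk; they are fixed to the platter and meant to be pushed sideways by a fingertip placed between two pegs.
- pointer_tip (a point): Outer point of the brass front pointer, 160 mm from the turning axis, 3 mm above the desk.
- platter (a joint): Turn angle of the platter about its upright axis, rad, positive anticlockwise seen from above; peg k stands at angle (joint value + k x 45 degrees) from the stand's +x axis. Turns freely both ways without stops; light friction (about 0.06 N m, some 0.6 N at a peg) so that it stops soon when no longer pushed.
- ink_bottle_center (a point): Centre of the square dark blue ink bottle with black round cap, 55x55x68 mm, half-way up. It stands loose on the platter, about 55 mm from the axis, and rides round with it.
- wax_seal_center (a point): Centre of the upright brass wax seal stamp, 28x28x70 mm, half-way up; stands loose on the platter.
- eraser_center (a point): Centre of the eraser in a blue sleeve, 21x45x12 mm; lies loose on the platter.
- usb_stick_center (a point): Centre of the black memory stick, 18x50x8 mm; lies loose on the platter.
- ink_bottle: The ink bottle; origin at the centre of its underside, z up.
- wax_seal: The wax seal; origin at the centre of its underside, z up.
- eraser: The eraser; origin at the centre of its underside, z up.
- usb_stick: The memory stick; origin at the centre of its underside, z up.
- notebook: Small dark leather notebook lying on the desk, 155x113x17 mm; origin at the centre of its underside.
- stone_finial: Pale stone pine-cone ornament on a black foot, 90x89x178 mm, behind the organiser; origin at the centre of its underside.
- card_holder: Brass card stand, 46x100x60 mm, to the right; origin at the centre of its underside.

How it is judged:
At the end, for the whole second after the job is handed in: The ink bottle's centre is on the pointer's side of the axis, within 10 mm of the line from axis to pointer; the platter is still; all four things are upright on the platter within 80 mm of its axis; notebook, ornament and card stand moved under 15 mm (y of ink_bottle_center in the frame of stand between -0.01 and 0.01 m and x of ink_bottle_center in the frame of stand below -0.035 m and velocity of joint platter between -0.05 and 0.05 rad/s and horizontal distance between each of ink_bottle_center, wax_seal_center, eraser_center, usb_stick_center and platter_center below 0.08 m and angle between each of ink_bottle, wax_seal, eraser, usb_stick's own z axis and vertical below 0.2 rad and height (world z) of ink_bottle between 0.015 and 0.028 m and height (world z) of wax_seal between 0.015 and 0.028 m and height (world z) of eraser between 0.015 and 0.028 m and height (world z) of usb_stick between 0.015 and 0.028 m and distance of each of notebook, stone_finial, card_holder from where it was at the start of the episode below 0.015 m); the robot touches nothing.
It fails at once if the robot touches something that stands on the platter (contact force between any of the fingers, the arm and ink_bottle above 0.3 N or contact force between any of the fingers, the arm and wax_seal above 0.3 N or contact force between any of the fingers, the arm and eraser above 0.3 N or contact force between any of the fingers, the arm and usb_stick above 0.3 N).
It fails at once if something on the platter is lifted, tips over, slides to the rim or falls off (height (world z) of any of ink_bottle, wax_seal, eraser, usb_stick above 0.03 m or angle between any of ink_bottle, wax_seal, eraser, usb_stick's own z axis and vertical above 0.4 rad or horizontal distance between any of ink_bottle_center, wax_seal_center, eraser_center, usb_stick_center and platter_center above 0.085 m).
It fails at once if the platter is spun fast (over 2.5 rad/s) (velocity of joint platter above 2.5 rad/s or velocity of joint platter below -2.5 rad/s).
It fails at once if the notebook, ornament or card stand is moved more than 15 mm (distance of any of notebook, stone_finial, card_holder from where it was at the start of the episode above 0.015 m).
It also fails if it takes over 64 s, if anything falls off the work surface, if the arm or the gripper's body presses on something with over 40 N, if the wrist force passes 120 N, or if a joint passes its speed limit or range.

## Robot

A 7-joint arm with a two-finger parallel gripper is mounted at the origin on the work surface; the furniture and walls round the work are solid. World frame = base frame: x ahead of the robot, y to its left, z up, the work surface at z = 0. Lengths are in m, angles in rad, forces in N, time in s.
With the tool pointing down it reaches from about 0.425 to 0.925 m from the base axis. Payload 6.8 kg.
Tool frame: the origin (TCP) lies midway between the tips of the shut fingers; the grasp point (between the pads) lies 19 mm behind it; z points along the fingers, y is the line along which they close (so a half turn about z gives the same grasp; the last joint's range is limited). The gripper opens to 88 mm and grips with 3 to 60 N. Pads are 20 mm wide; open, the fingers measure 115 mm over their backs; the gripper's body (75 mm by 178 mm) begins 61 mm behind the grasp point.
Start: joints at [1.135, 0.477, 0.022, 1.555, -0.011, 1.109, -0.083], TCP at [0.217, -0.639, 0.188] pointing down, gripper open.
Joint ranges: [-2.96, 2.96], [-0.34, 2.1], [-1.41, 1.46], [0.24, 2.44], [-1.37, 4.51], [0.17, 1.92], [-2.96, 2.96]. Speed limits (rad/s): [2.39, 2.39, 3.14, 3.14, 3.14, 3.14, 3.14].

## Interface

Orientations are given as a unit quaternion [w, x, y, z].
In Python, from station import status, vision, job gives the robot as it stands.
- The arm moves only by the tool servo_tool, never from a script. Its argument "increments" is a list of rows, each a list of 7 numbers: the turn, a rotation vector about the tool's x, y, z in rad, then the shift along the tool's x, y, z in m, then the finger opening in m, from 0 to 0.0878. A call has 1 to 12 rows; each row shifts and turns the commanded pose from where the row before left it, along the tool's axes as they then stand; what a row does not reach is not made up. A row lasts 1/10 s, in which the tool goes at most 50 mm and 8.59 degrees, less where a joint would pass 70% of its speed; a pose out of reach is approached as far as the arm can. A call with a gripper value outside its range is refused whole. The fingers move at their own pace and stop on an object; "squeeze" is the grip in N (left out, the last holds). Time passes only in rows, so rows that do not move let the fingers close. It gives the time, the measured TCP pose, the force, the opening and the grip force at its end, in the units of the state.
- status.state(): the state, without advancing time (a new reading comes with each control period).
- vision.camera(name): name is "scene" or "top" or "wrist"; returns a dict with "image" (400x640x3 uint8, red, green, blue), "fx", "fy", "cx", "cy" (pixels), "D" ([k1, k2, p1, p2, k3] as OpenCV has them; the pictures are not rectified), "R" (3x3) and "t" (3): a world point X has camera coordinates R X + t. Camera axes: x right, y down, z forward; pixel columns grow to the right and rows downward; lengths in m; the calibration is good to about 2 mm. A picture is of the moment at which its call begins. There is no depth.
- job.close_job(): hands the job in; it is judged then, once.
The state is a dict: "time_s": time; "qpos": joint angles; "qd": joint speeds; "joint_efforts": joint torques, N m; "tool_pos": TCP position; "orientation": TCP orientation; "wrist_force": force on the tool from outside, world axes, zero at the start; "ft_torque": the same for the moment, N m; "width": opening from 0.0 (shut) to 1.0 (fully open); "grasp_force": force on a finger pad.
Only numpy, scipy, OpenCV 4.12 (cv2) and the standard library are available. Lean on these libraries where they do the work, as an engineer would, in place of code of your own. Each camera call takes 0.05 s, during which the arm holds its last target. There are 200 camera calls.

## Working session

There is one attempt and no reset: what is moved stays moved. The work goes in short steps, Python scripts to look and compute and a tool call to move; the robot and the scene stay as the last step left them, time stands still between calls to the robot, and variables do not carry over. Pictures are saved under pics/ and viewed, at most 10 in all, crops included, and the job is handed in when it is done.

Besides the shell and the picture viewer there is one more tool, called after "Call:" as name([rows], argument=value, ...), one row to a line, values as JSON. servo_tool: Moves the arm, as the interface text tells. Its arguments: {"type":"object","properties":{"increments":{"type":"array"},"squeeze":{"type":"number"}},"required":["increments"]}

```bash
mkdir -p pics
python3 - <<'E'
from station import status, vision
import cv2
for n in ["top","scene"]:
    c=vision.camera(n); cv2.imwrite(f"pics/{n}0.png",c["image"][:,:,::-1]); print(n,c["fx"],c["cx"],c["cy"],c["D"],c["R"],c["t"])
s=status.state(); print(s["tool_pos"],s["orientation"],s["time_s"])
E
```

```text
top 422.0205300560504 314.0224707789542 200.93248889359924 [-0.08594798  0.          0.          0.          0.        ] [[ 0.00696762 -0.99993438  0.00909312]
 [-0.98878987 -0.00824571 -0.14908591]
 [ 0.1491511  -0.00795242 -0.98878244]] [-0.14809375  0.60348321  1.26634876]
scene 407.2329715245308 325.9200757538525 196.02717747095443 [-0.06177181  0.          0.          0.          0.        ] [[-0.58770658 -0.80883812  0.01954165]
 [-0.55209061  0.38326229 -0.74047685]
 [ 0.59143632 -0.44597188 -0.6717977 ]] [0.22955371 0.42357042 0.59313677]
[ 0.21713195 -0.63853335  0.18760305] [-7.57734682e-04  9.86596291e-01  1.63178283e-01 -1.77424676e-04] 0.1
```

View pics/top0.png

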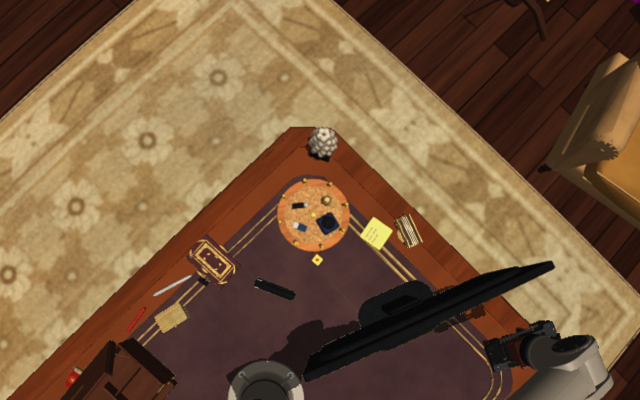

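View pics/scene0.png

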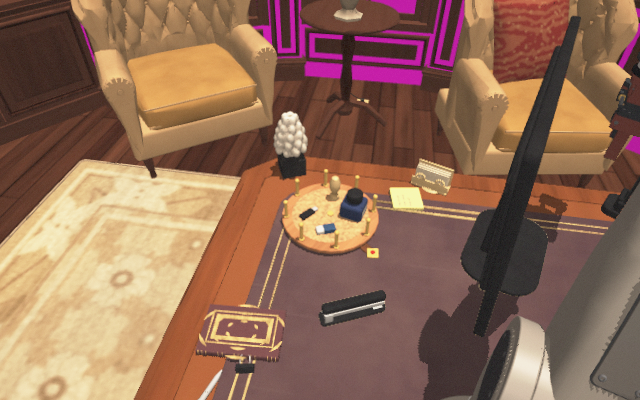

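The top view shows the platter at about (314,214), the bottle at (327,223) and the pointer at (317,260). A tall monitor stands between the arm's start at (520,345) and the organiser. Next I measure these points.

```bash
cat > h.py <<'E'
import numpy as np, cv2
from station import status, vision
def ray(c,px):
    K=np.array([[c["fx"],0,c["cx"]],[0,c["fy"],c["cy"]],[0,0,1.]])
    u=cv2.undistortPoints(np.array(px,float).reshape(-1,1,2),K,np.array(c["D"]))[:,0]
    d=np.c_[u,np.ones(len(u))]@np.array(c["R"]); o=-np.array(c["R"]).T@np.array(c["t"])
    return o,d
def onz(c,px,z):
    o,d=ray(c,px); return o+d*((z-o[2])/d[:,2])[:,None]
def two(c1,p1,c2,p2):
    o1,d1=ray(c1,[p1]);o2,d2=ray(c2,[p2]);d1=d1[0];d2=d2[0]
    s=np.linalg.lstsq(np.c_[d1,-d2],o2-o1,rcond=None)[0]
    a=o1+s[0]*d1;b=o2+s[1]*d2
    return (a+b)/2,np.linalg.norm(a-b)
def crop(c,x,y,w,h,k,name):
    cv2.imwrite(name,cv2.resize(c["image"][y:y+h,x:x+w,::-1],None,fx=k,fy=k,interpolation=cv2.INTER_CUBIC))
E
python3 - <<'E'
from h import *
c=vision.camera("top"); s=vision.camera("scene")
np.set_printoptions(precision=4,suppress=True)
crop(c,265,160,100,110,5.4,"pics/c1.png")
crop(s,265,160,133,105,6,"pics/s1.png")
hsv=cv2.cvtColor(c["image"],cv2.COLOR_RGB2HSV)
print("cam",ray(c,[[0,0]])[0],ray(s,[[0,0]])[0])
print("pointer",onz(c,[[317.5,260]],.006), onz(s,[[373,253]],.006))
print("platter rim L/R/T/B",onz(c,[[277,214],[351,214],[314,177],[314,251]],.021))
# monitor: top edge ends, top vs scene
print("mon top corners",two(c,(553,264),s,(576,18)),two(c,(305,378),s,(482,333)))
print("finial top",two(c,(322,132),s,(291,113)))
E
```

```text
cam [ 0.4089 -0.133   1.3435] [0.018  0.2879 0.7076]
pointer [[ 0.4229 -0.156   0.006 ]] [[ 0.4226 -0.153   0.006 ]]
platter rim L/R/T/B [[ 0.5657 -0.0272  0.021 ]
 [ 0.5676 -0.2608  0.021 ]
 [ 0.6857 -0.1431  0.021 ]
 [ 0.4505 -0.1447  0.021 ]]
mon top corners (array([ 0.4101, -0.6678,  0.4364]), np.float64(0.001418275984766692)) (array([ 0.1121, -0.1126,  0.1409]), np.float64(0.03325352797002158))
finial top (array([ 0.7809, -0.167 ,  0.1824]), np.float64(0.008271117747786149))
```

View pics/c1.png

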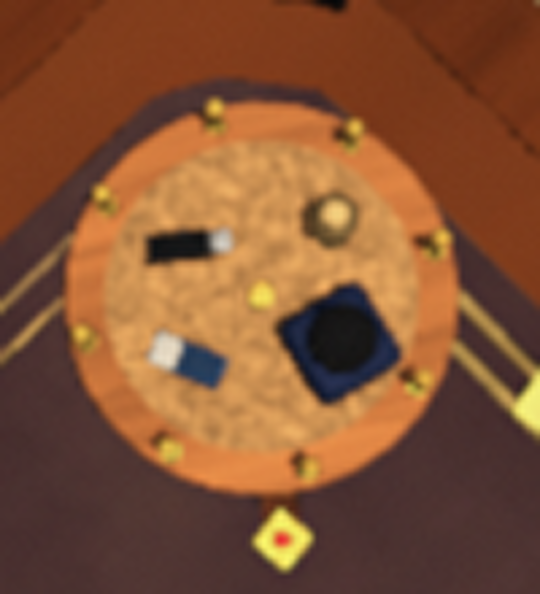

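View pics/s1.png

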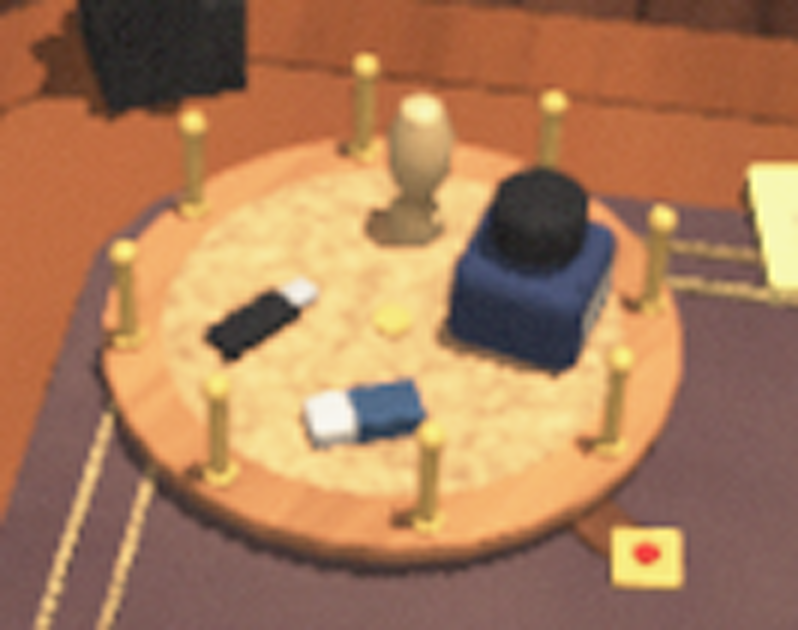

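The crops show the axis disc at c1 (261,296), the bottle cap at (344,338), the pointer at (282,539), and all eight ball tops. The bottle is right of the front, so the turn is clockwise. I'd push the peg at (168,447).

Run:
```python
from h import *
np.set_printoptions(precision=4,suppress=True)
c=vision.camera("top"); s=vision.camera("scene")
f=lambda p:np.array(p)/5.4+[265,160]; g=lambda p:np.array(p)/6+[265,160]
pegs=onz(c,[f(p) for p in [(214,112),(350,131),(436,240),(416,380),(306,465),(168,447),(84,337),(102,197)]],.0665)
ctr=pegs.mean(0); o=ctr[:2]
pt=onz(c,[f((282,539))],.006)[0]
b=onz(c,[f((344,338))],.089)[0]
b2,e=two(c,f((344,338)),s,g((541,195)))
cen=onz(c,[f((261,296))],.021)[0]
az=lambda p:np.degrees(np.arctan2(*(p[:2]-o)[::-1]))
print("ctr",o,cen,"pointer",pt,az(pt),np.linalg.norm(pt[:2]-o))
print("bottle",b,b2,e,az(b),np.linalg.norm(b[:2]-o))
for p in pegs: print(p,az(p),np.linalg.norm(p[:2]-o))
print("top-left monitor if z .436",onz(c,[[305,378],[303,360]],.436))
print("front edges on scene y0", two(c,(400,270),s,(400,270))[1])
```

```text
ctr [ 0.5635 -0.1407] [ 0.5641 -0.1418  0.021 ] pointer [ 0.4235 -0.1552  0.006 ] -174.08955201799392 0.14077754661122316
bottle [ 0.5331 -0.1874  0.089 ] [ 0.5341 -0.1866  0.0879] 0.0025228494947610995 -123.04726488980941 0.05576451972586566
[ 0.6642 -0.1139  0.0665] 14.874999842520895 0.10419811634041705
[ 0.6538 -0.1916  0.0665] -29.409027100037232 0.1037138976194327
[ 0.5914 -0.2404  0.0665] -74.35279859861154 0.10361562719006968
[ 0.5119 -0.2289  0.0665] -120.30417123971925 0.1021917715890799
[ 0.4639 -0.1673  0.0665] -165.0132425286915 0.10306080641558578
[ 0.4734 -0.0902  0.0665] 150.7313165121849 0.10330029033790528
[ 0.5347 -0.0421  0.0665] 106.29096394943608 0.10265716662185105
[ 0.6145 -0.0509  0.0665] 60.391429088875164 0.10328067091826483
top-left monitor if z .436 [[ 0.174  -0.1242  0.436 ]
 [ 0.2106 -0.1197  0.436 ]]
front edges on scene y0 0.15458042221643933
```

Call:
servo_tool([
  [0,0,0,0,0,-0.05,0],
  [0,0,0,0,0,-0.05,0],
  [0,0,0,0,0,-0.05,0],
  [0,0,0,0,0,-0.05,0],
  [0,0,0,0,0,-0.05,0],
  [0,0,0,0,0,-0.05,0],
  [0,0,0,0,0,-0.03,0],
  [0,0,0,0,0,-0.0,0],
])

```text
time_s: 1.1
tool_pos: [0.2176, -0.64, 0.5239]
orientation: [0.004, 0.987, 0.163, 0.001]
wrist_force: [-0.1, 0.6, 0.1]
width: 0.312
grasp_force: 0.0
```

Call:
servo_tool([
  [0,0,-0.03,0.02,0,-0.02,0],
  [0,0,-0.07,0.047,0,0,0],
  [0,0,-0.07,0.047,0,0,0],
  [0,0,-0.07,0.047,0,0,0],
  [0,0,-0.07,0.047,0,0,0],
  [0,0,-0.07,0.047,0,0,0],
  [0,0,-0.07,0.047,0,0,0],
  [0,0,-0.07,0.047,0,0,0],
  [0,0,-0.07,0.047,0,0,0],
  [0,0,-0.07,0.047,0,0,0],
  [0,0,-0.07,0.047,0,0,0],
  [0,0,-0.07,0.047,0,0,0],
])

```text
time_s: 2.3
tool_pos: [0.6205, -0.303, 0.5367]
orientation: [-0.001, 0.844, 0.536, -0.001]
wrist_force: [0.2, 0.4, -0.1]
width: 0.007
grasp_force: 0.0
```

Call:
servo_tool([
  [0,0,-0.064,0.032,0,0,0],
  [0,0,-0.064,0.032,0,0,0],
  [0,0,-0.064,0.032,0,0,0],
  [0,0,-0.064,0.032,0,0,0],
  [0,0,-0.064,0.032,0,0,0],
  [0,0,0,0,-0.02,0.03,0],
  [0,0,0,0,-0.03,0.04,0],
  [0,0,0,0,-0.03,0.04,0],
  [0,0,0,0,-0.03,0.04,0],
  [0,0,0,0,-0.03,0.04,0],
  [0,0,0,0,-0.03,0.04,0],
  [0,0,0,0,-0.02,0.03,0],
])

```text
time_s: 3.5
tool_pos: [0.4764, -0.1296, 0.2751]
orientation: [-0.001, 0.749, 0.662, -0.001]
wrist_force: [0.3, -0.3, 0.6]
width: 0.008
grasp_force: 0.0
```

Run:
```python
from h import *
np.set_printoptions(precision=4,suppress=True)
s=status.state(); print(s["tool_pos"],s["orientation"],s["wrist_force"],s["qpos"])
c=vision.camera("scene"); cv2.imwrite("pics/s2.png",c["image"][:,:,::-1])
```

```text
[ 0.4764 -0.1296  0.2751] [-0.0013  0.7494  0.6621 -0.0014] [ 0.2839 -0.3255  0.553 ] [ 0.4457  0.1213 -0.3348  1.8442  0.0432  1.1868 -0.0266]
```

View pics/s2.png

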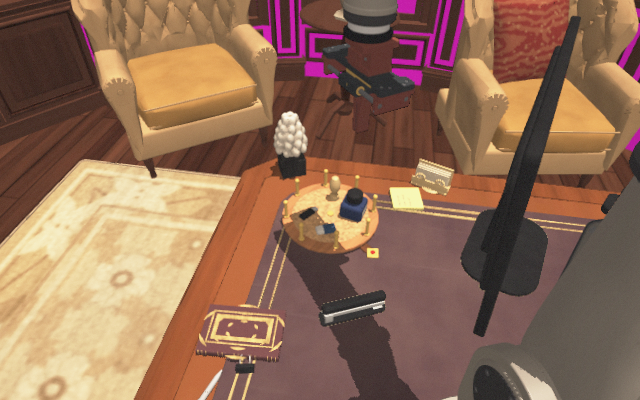

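The arm is over the organiser, clear of the monitor, and the platter at (330,215) is undisturbed. Next I lower the shut fingers between the two front pegs.

Call:
servo_tool([
  [0,0,0,0,-0.022,0.02,0],
  [0,0,0,0,0,0.04,0],
  [0,0,0,0,0,0.04,0],
  [0,0,0,0,0,0.03,0],
  [0,0,0,0,0,0,0],
])

```text
time_s: 4.05
tool_pos: [0.4557, -0.1266, 0.1451]
orientation: [-0.003, 0.749, 0.662, -0.002]
wrist_force: [-0.1, 0.2, 0.3]
width: 0.008
grasp_force: 0.0
```

Run:
```python
from h import *
c=vision.camera("scene"); crop(c,265,60,150,205,2.9,"pics/s3.png")
```

```text
(no output)
```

View pics/s3.png

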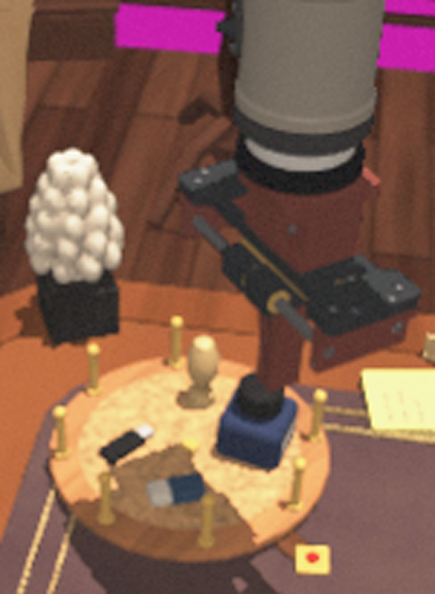

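Run:
```python
from h import *
c=vision.camera("scene"); s=status.state()
K=np.array([[c["fx"],0,c["cx"]],[0,c["fy"],c["cy"]],[0,0,1.]])
P=[s["tool_pos"],[.4557,-.1266,.045],[.4557,-.1266,.225],[.5341,-.1866,.088]]
p=cv2.projectPoints(np.array(P,float),cv2.Rodrigues(np.array(c["R"]))[0],np.array(c["t"]),K,np.array(c["D"]))[0][:,0]
print(p,(p-[265,60])*2.9)
```

```text
[[358.39095843 201.56887744]
 [355.67686548 237.28414825]
 [362.23597903 173.16370446]
 [355.72121716 192.54577071]] [[270.83377946 410.54974457]
 [262.9629099  514.12402992]
 [281.9843392  328.17474294]
 [263.09152975 384.38273507]]
```

Call:
servo_tool([
  [0,0,0,0,0,0.03,0],
  [0,0,0,0,0,0.025,0],
  [0,0,0,0,0,0,0],
])

```text
time_s: 4.45
tool_pos: [0.4581, -0.1271, 0.093]
orientation: [-0.001, 0.749, 0.662, -0.001]
wrist_force: [-0.4, 1.0, -0.3]
width: 0.004
grasp_force: 0.0
```

Run:
```python
from h import *
c=vision.camera("scene"); crop(c,275,150,120,110,6,"pics/s4.png")
```

```text
(no output)
```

View pics/s4.png

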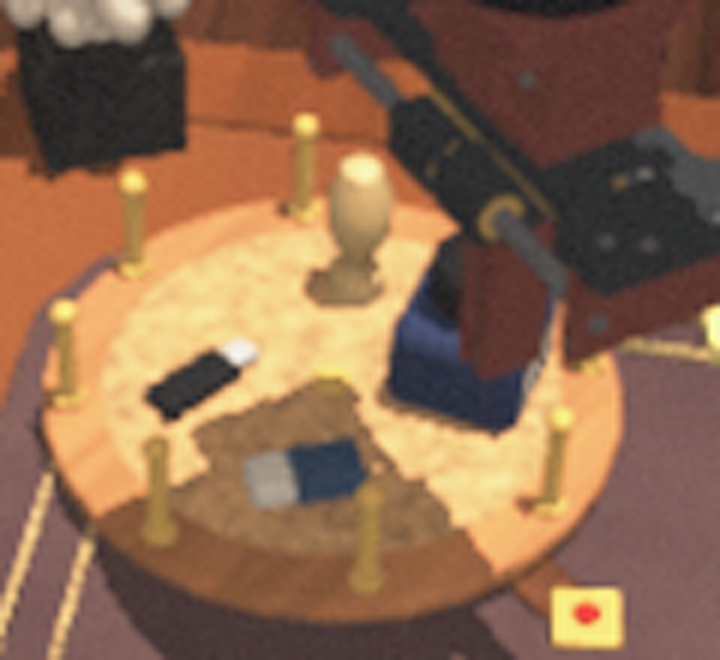

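The fingertip shows at crop (495,375), in front of the bottle and between the two front pegs at (372,500) and (558,420). It is still clear of everything, so I lower further.

Call:
servo_tool([
  [0,0,0,0,-0.004,0.02,0],
  [0,0,0,0,0,0.02,0],
  [0,0,0,0,0,0.015,0],
  [0,0,0,0,0,0,0],
  [0,0,0,0,0,0,0],
])

```text
time_s: 5.0
tool_pos: [0.4562, -0.127, 0.0403]
orientation: [0.001, 0.749, 0.662, 0.001]
wrist_force: [-0.1, 0.1, -0.8]
width: 0.005
grasp_force: 0.0
```

Run:
```python
from h import *
c=vision.camera("scene"); crop(c,275,150,120,110,6,"pics/s5.png")
```

```text
(no output)
```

View pics/s5.png

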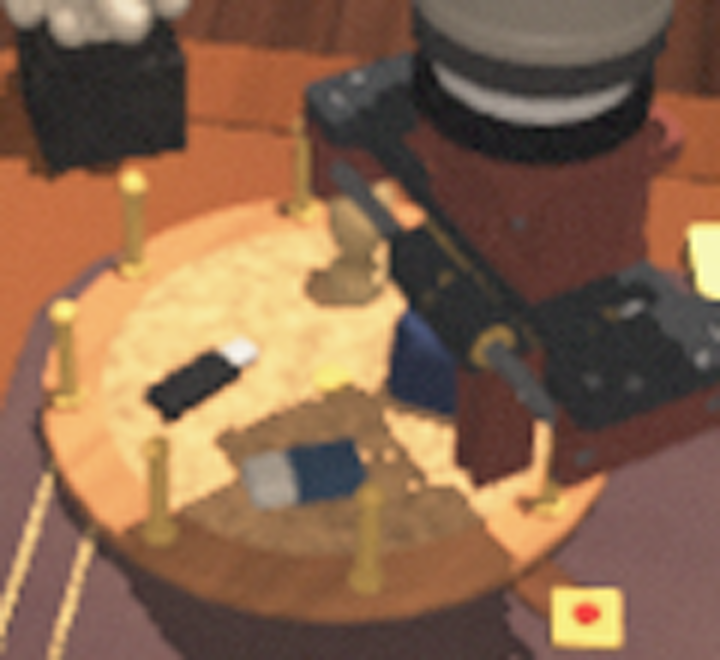

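The fingertip is at crop (490,480), between the pegs at (367,580) and (548,500), low enough to push. Now I push along the arc clockwise.

Call:
servo_tool([
  [0,0,0.02,0.0022,0,0,0],
  [0,0,0.03,0.0032,0.0001,0,0],
  [0,0,0.03,0.0032,0.0001,0,0],
  [0,0,0.03,0.0032,0.0001,0,0],
  [0,0,0.03,0.0032,0.0001,0,0],
  [0,0,0.03,0.0032,0.0001,0,0],
  [0,0,0.03,0.0032,0.0001,0,0],
  [0,0,0.03,0.0032,0.0001,0,0],
  [0,0,0.03,0.0032,0.0001,0,0],
  [0,0,0.03,0.0032,0.0001,0,0],
  [0,0,0.03,0.0032,0.0001,0,0],
  [0,0,0.03,0.0032,0.0001,0,0],
])

```text
time_s: 6.25
tool_pos: [0.4668, -0.091, 0.0394]
orientation: [0.0, 0.854, 0.521, 0.001]
wrist_force: [0.3, -0.4, -0.1]
width: 0.006
grasp_force: 0.0
```

Call:
servo_tool([
  [0,0,0.03,0.0032,0.0001,0,0],
  [0,0,0.03,0.0032,0.0001,0,0],
  [0,0,0.03,0.0032,0.0001,0,0],
  [0,0,0.03,0.0032,0.0001,0,0],
  [0,0,0.03,0.0032,0.0001,0,0],
  [0,0,0.03,0.0032,0.0001,0,0],
  [0,0,0.03,0.0032,0.0001,0,0],
  [0,0,0.03,0.0032,0.0001,0,0],
  [0,0,0.03,0.0032,0.0001,0,0],
  [0,0,0,0,0,0,0],
])

```text
time_s: 7.25
tool_pos: [0.4838, -0.0674, 0.0394]
orientation: [0.0, 0.916, 0.402, 0.001]
wrist_force: [0.0, -0.2, 0.5]
width: 0.004
grasp_force: 0.0
```

Run:
```python
from h import *
c=vision.camera("scene"); crop(c,245,130,160,135,5,"pics/s6.png")
s=status.state(); p=np.array(s["tool_pos"][:2])-[.5635,-.1407]
q=s["orientation"]
print(p,np.hypot(*p),np.degrees(np.arctan2(p[1],p[0])),np.degrees(2*np.arctan2(q[2],q[1])))
```

```text
[-0.08007937  0.07301895] 0.10837191572536789 137.64043491948567 47.45627552481551
```

View pics/s6.png

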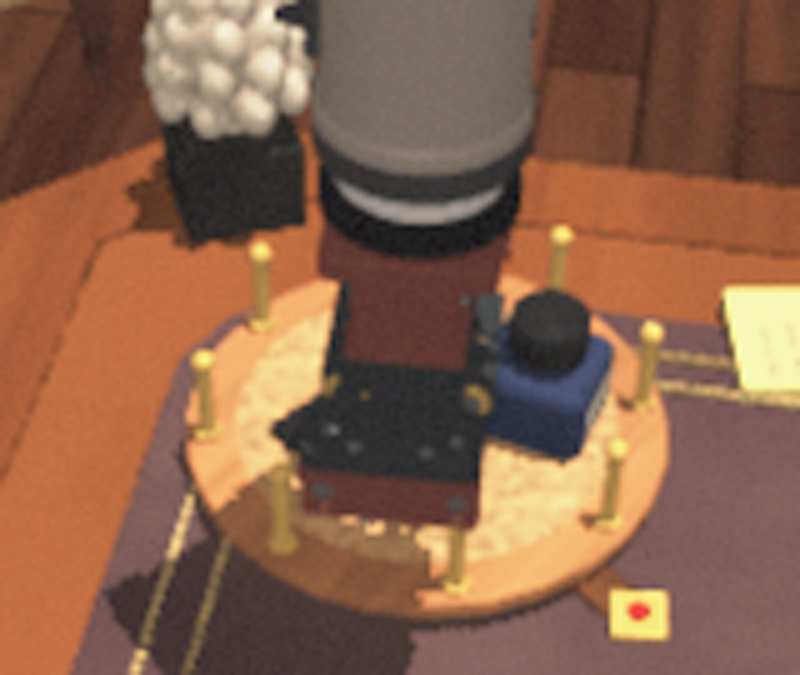

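The scene crop shows the pegs and bottle unmoved, so the finger passed the peg without touching it. I check the tip against the prediction in the wrist view, with the calibrated pegs and TCP overlaid.

```bash
cat >> h.py <<'E'
def proj(c,P):
    K=np.array([[c["fx"],0,c["cx"]],[0,c["fy"],c["cy"]],[0,0,1.]])
    return cv2.projectPoints(np.array(P,float).reshape(-1,3),cv2.Rodrigues(np.array(c["R"]))[0],np.array(c["t"]).astype(float),K,np.array(c["D"]))[0][:,0]
E
python3 - <<'E'
from h import *
np.set_printoptions(precision=4,suppress=True)
s=vision.camera("scene")
print("s5 tip on z=.04,.07",onz(s,[[359,229]],.04),onz(s,[[359,229]],.07))
w=vision.camera("wrist"); st=status.state()
im=w["image"][:,:,::-1].copy()
print("wrist cam pos",ray(w,[[0,0]])[0],w["R"])
o=np.array([.5635,-.1407])
for k in range(8):
    a=np.radians(15.3+45*k); 
    for z,col in ((.0665,(0,255,0)),(.021,(255,255,0))):
        p=proj(w,[*(o+.105*np.array([np.cos(a),np.sin(a)])),z])[0]
        if abs(p).max()<2000: cv2.circle(im,(int(p[0]),int(p[1])),5,col,1)
t=np.array(st["tool_pos"]);p=proj(w,t)[0];print(p)
cv2.drawMarker(im,(int(p[0]),int(p[1])),(0,0,255),0,14,1)
cv2.imwrite("pics/w7.png",im)
E
```

```text
s5 tip on z=.04,.07 [[ 0.4741 -0.1516  0.04  ]] [[ 0.4536 -0.1319  0.07  ]]
wrist cam pos [ 0.5271 -0.0209  0.2362] [[ 0.7358 -0.6772  0.0006]
 [-0.6572 -0.7138  0.2419]
 [-0.1634 -0.1784 -0.9703]]
[319.8888 225.0977]
```

View pics/w7.png

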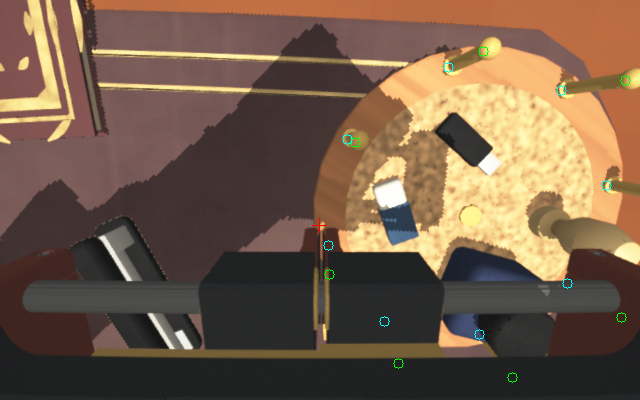

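The overlay matches the real pegs at (350,140), (448,66) and (562,90), so the calibration is good. The tip edges at (305–337,228) project about 23 mm above the TCP, so the real fingertips passed over the peg ball. I'll lower here, in the gap before the next peg, watching the force.

Call:
servo_tool([
  [0,0,0,0,0,0.005,0],
  [0,0,0,0,0,0.005,0],
  [0,0,0,0,0,0.005,0],
  [0,0,0,0,0,0,0],
  [0,0,0,0,0,0,0],
])

```text
time_s: 7.9
tool_pos: [0.4825, -0.068, 0.0231]
orientation: [-0.0, 0.916, 0.402, -0.0]
wrist_force: [-0.5, -0.2, -0.5]
width: 0.008
grasp_force: 0.0
```

Call:
servo_tool([
  [0,0,0,0,0,0.004,0],
  [0,0,0,0,0,0.003,0],
  [0,0,0,0,0,0,0],
  [0,0,0,0,0,0,0],
])

```text
time_s: 8.3
tool_pos: [0.4827, -0.068, 0.0164]
orientation: [-0.0, 0.916, 0.402, -0.0]
wrist_force: [0.9, 0.4, -0.1]
width: 0.007
grasp_force: 0.0
```

No force at z = 0.016, below the platter's top, so the real tip is higher and now at mid-peg height. Now push on.

Call:
servo_tool([
  [0,0,0.03,0.0032,0.0001,0,0],
  [0,0,0.04,0.0043,0.0001,0,0],
  [0,0,0.04,0.0043,0.0001,0,0],
  [0,0,0.04,0.0043,0.0001,0,0],
  [0,0,0.04,0.0043,0.0001,0,0],
  [0,0,0.04,0.0043,0.0001,0,0],
  [0,0,0.04,0.0043,0.0001,0,0],
  [0,0,0.03,0.0032,0.0001,0,0],
  [0,0,0.03,0.0032,0.0001,0,0],
  [0,0,0.03,0.0032,0.0001,0,0],
  [0,0,0.03,0.0032,0.0001,0,0],
  [0,0,0.03,0.0032,0.0001,0,0],
])

```text
time_s: 9.5
tool_pos: [0.5196, -0.0423, 0.0165]
orientation: [0.0, 0.98, 0.201, 0.0]
wrist_force: [0.2, 0.5, -0.3]
width: 0.009
grasp_force: 0.0
```

Call:
servo_tool([
  [0,0,0.03,0.0032,0.0001,0,0],
  [0,0,0.03,0.0032,0.0001,0,0],
  [0,0,0.03,0.0032,0.0001,0,0],
  [0,0,0.03,0.0032,0.0001,0,0],
  [0,0,0.03,0.0032,0.0001,0,0],
  [0,0,0.03,0.0032,0.0001,0,0],
  [0,0,0,0,0,0,0],
  [0,0,0,0,0,0,0],
])

```text
time_s: 10.3
tool_pos: [0.538, -0.0368, 0.0165]
orientation: [0.0, 0.994, 0.114, 0.0]
wrist_force: [0.5, -0.5, 0.1]
width: 0.004
grasp_force: 0.0
```

```bash
cat > m.py <<'E'
from h import *
np.set_printoptions(precision=4,suppress=True)
o=np.array([.5635,-.1407])
az=lambda p:np.degrees(np.arctan2(p[1]-o[1],p[0]-o[0]))
st=status.state(); t=np.array(st["tool_pos"]);q=st["orientation"]
print("tool",t,"r",np.hypot(*(t[:2]-o)),"az",az(t),"xaz",np.degrees(2*np.arctan2(q[2],q[1])),st["wrist_force"],st["time_s"])
for n,z in (("top",.06),("scene",.055)):
    c=vision.camera(n); h=cv2.cvtColor(c["image"],cv2.COLOR_RGB2HSV)
    m=cv2.inRange(h,(108,110,20),(125,255,160))
    k,l,s,cc=cv2.connectedComponentsWithStats(m)
    for i in range(1,k):
        p=onz(c,[cc[i]],z)[0]
        if s[i,4]>12 and np.hypot(*(p[:2]-o))<.13: print(n,s[i,4],cc[i],p,"r",np.hypot(*(p[:2]-o)),"az",az(p))
E
python3 m.py
python3 - <<'E'
import cv2;from h import *
o=np.array([.5635,-.1407])
c=vision.camera("top");b=cv2.imread("pics/top0.png");h=cv2.cvtColor(b,cv2.COLOR_BGR2HSV)
m=cv2.inRange(h,(108,110,20),(125,255,160));k,l,s,cc=cv2.connectedComponentsWithStats(m)
for i in range(1,k):
    p=onz(c,[cc[i]],.06)[0]-[*o,0]
    if s[i,4]>12 and np.hypot(*p[:2])<.13: print("start",s[i,4],cc[i],np.hypot(*p[:2]),np.degrees(np.arctan2(p[1],p[0])))
E
```

```text
tool [ 0.538  -0.0368  0.0165] r 0.1070218086627634 az 103.77129514180086 xaz 13.057732931634197 [ 0.4736 -0.511   0.1302] 10.3
top 114 [325.0175 226.2368] [ 0.5247 -0.1774  0.06  ] r 0.053430574209759635 az -136.55946864540618
start 120 [326.725 224.25 ] 0.05315958308534598 -127.9268673738164
```

The bottle is turning, with about 40° left. Continue.

Call:
servo_tool([
  [0,0,0.02,0.0022,0.0001,0,0],
  [0,0,0.03,0.0032,0.0001,0,0],
  [0,0,0.03,0.0032,0.0001,0,0],
  [0,0,0.03,0.0032,0.0001,0,0],
  [0,0,0.03,0.0032,0.0001,0,0],
  [0,0,0.03,0.0032,0.0001,0,0],
  [0,0,0.03,0.0032,0.0001,0,0],
  [0,0,0.03,0.0032,0.0001,0,0],
  [0,0,0.03,0.0032,0.0001,0,0],
  [0,0,0.03,0.0032,0.0001,0,0],
  [0,0,0.03,0.0032,0.0001,0,0],
  [0,0,0.03,0.0032,0.0001,0,0],
])

```text
time_s: 11.65
tool_pos: [0.5752, -0.0354, 0.0165]
orientation: [-0.0, 0.998, -0.062, 0.0]
wrist_force: [-0.1, 0.1, -0.2]
width: 0.005
grasp_force: 0.3
```

Call:
servo_tool([
  [0,0,0.03,0.0032,0.0001,0,0],
  [0,0,0.03,0.0032,0.0001,0,0],
  [0,0,0.03,0.0032,0.0001,0,0],
  [0,0,0.03,0.0032,0.0001,0,0],
  [0,0,0.03,0.0032,0.0001,0,0],
  [0,0,0.03,0.0032,0.0001,0,0],
  [0,0,0.03,0.0032,0.0001,0,0],
  [0,0,0.03,0.0032,0.0001,0,0],
  [0,0,0.02,0.0022,0.0001,0,0],
  [0,0,0.01,0.0011,0,0,0],
  [0,0,0,0,0,0,0],
  [0,0,0,0,0,0,0],
])

```text
time_s: 12.85
tool_pos: [0.6027, -0.0435, 0.0165]
orientation: [0.0, 0.981, -0.195, 0.0]
wrist_force: [0.0, 0.7, -0.1]
width: 0.008
grasp_force: 0.0
```

```bash
cat >> m.py <<'E'
c=vision.camera("top"); h=cv2.cvtColor(c["image"],cv2.COLOR_RGB2HSV)
m=cv2.inRange(h,(0,0,0),(180,255,45)); k,l,s,cc=cv2.connectedComponentsWithStats(m)
for i in range(1,k):
    p=onz(c,[cc[i]],.089)[0]
    if s[i,4]>40 and np.hypot(*(p[:2]-o))<.1: print("dark",s[i],cc[i],p,"r",np.hypot(*(p[:2]-o)),"az",az(p))
m=cv2.inRange(h,(18,120,110),(32,255,255)); k,l,s,cc=cv2.connectedComponentsWithStats(m)
for i in range(1,k):
    p=onz(c,[cc[i]],.0665)[0]
    if 3<s[i,4]<30 and .095<np.hypot(*(p[:2]-o))<.112: print("peg",s[i,4],"r",np.hypot(*(p[:2]-o)),"az",az(p))
E
python3 m.py
```

```text
tool [ 0.6027 -0.0435  0.0165] r 0.10482402745968558 az 68.05438345617166 xaz -22.474069383200696 [ 0.0144  0.7145 -0.1436] 12.85
top 107 [315.6636 231.5981] [ 0.5081 -0.149   0.06  ] r 0.0560000023299012 az -171.46330278836413
dark [308 223  15  14 143] [315.5734 229.4895] [ 0.5122 -0.1483  0.089 ] r 0.05190479101837255 az -171.53231849138817
peg 8 r 0.10740875642443634 az 14.891237796946493
peg 16 r 0.10361122414183212 az -30.150610853178158
peg 18 r 0.10280200475154468 az -76.21059732109599
peg 14 r 0.1039361881194553 az -121.38934849566267
peg 15 r 0.10385424142263411 az 150.28588293666024
peg 12 r 0.10406972743852598 az -165.4653093328167
```

Cap azimuth is −171.5°, by pegs about −168.5°, and the target is −174.1°. Nudge 4° more, then back off from the peg and rise.

Call:
servo_tool([
  [0,0,0.02,0.0021,0.0001,0,0],
  [0,0,0.025,0.0027,0.0001,0,0],
  [0,0,0.025,0.0027,0.0001,0,0],
  [0,0,0,0,0,0,0],
  [0,0,0,0,0,0,0],
  [0,0,0,-0.005,0,0,0],
  [0,0,0,-0.005,0,0,0],
  [0,0,0,-0.005,0,0,0],
  [0,0,0,0,0,0,0],
])

```text
time_s: 13.9
tool_pos: [0.595, -0.0392, 0.0164]
orientation: [-0.0, 0.973, -0.229, -0.0]
wrist_force: [-0.3, -0.2, 0.7]
width: 0.004
grasp_force: 0.0
```

```bash
python3 m.py
```

```text
tool [ 0.595  -0.0392  0.0164] r 0.1062995248013943 az 72.76149247953639 xaz -26.444004709783243 [-0.3292 -0.2266  0.6531] 13.9
top 109 [314.4404 231.4404] [ 0.5086 -0.1453  0.06  ] r 0.055118343762754214 az -175.2270955326469
dark [306 193   9   9  46] [309.8696 197.0435] [ 0.6098 -0.1305  0.089 ] r 0.04743420454445518 az 12.36451155217596
dark [306 224  16  13 146] [313.9795 229.5959] [ 0.5118 -0.1436  0.089 ] r 0.05177403785611907 az -176.78931674703546
peg 16 r 0.10116545044044549 az 10.206562348821022
peg 15 r 0.1021416419696842 az -34.76745600773142
peg 15 r 0.1025857765901041 az -80.2451024697285
peg 14 r 0.10359634128957422 az -125.2554710410373
peg 13 r 0.10418786876155835 az 145.62744103799733
peg 13 r 0.10453665391465967 az -170.14251315399486
```

Call:
servo_tool([
  [0,0,0,0,0,-0.015,0],
  [0,0,0,0,0,-0.03,0],
  [0,0,0,0,0,-0.04,0],
  [0,0,0,0,0,-0.04,0],
  [0,0,0,0,0,-0.04,0],
  [0,0,0,0,0,-0.02,0],
  [0,0,0,0,0,0,0],
  [0,0,0,0,0,0,0],
  [0,0,0,0,0,0,0],
])

```text
time_s: 14.95
tool_pos: [0.595, -0.0398, 0.2003]
orientation: [0.0, 0.973, -0.229, -0.001]
wrist_force: [-0.4, -0.2, -0.0]
width: 0.004
grasp_force: 0.0
```

```bash
python3 m.py && python3 -c "
from station import job; print(job.close_job())"
```

```text
tool [ 0.595  -0.0398  0.2003] r 0.10572928541659422 az 72.65763549769594 xaz -26.485274601273364 [-0.4263 -0.2248 -0.0399] 14.95
top 108 [314.3241 231.4259] [ 0.5086 -0.1449  0.06  ] r 0.05504881629284465 az -175.5910028035141
dark [306 224  16  13 149] [313.8859 229.604 ] [ 0.5118 -0.1433  0.089 ] r 0.05178557658863217 az -177.09839724239427
peg 17 r 0.1017194544041131 az 10.101617964641129
peg 13 r 0.10293169448661246 az -34.84749156602253
peg 15 r 0.1025857765901041 az -80.2451024697285
peg 13 r 0.10175825312493532 az 101.50509625495692
peg 14 r 0.10359634128957422 az -125.2554710410373
peg 13 r 0.10418786876155835 az 145.62744103799733
peg 12 r 0.10507800318456623 az -170.22417211201102
the job is handed in; nothing more can be done
None
```

I turned the platter about 50° clockwise and handed the job in; the ink bottle measures within about 3 mm of the line to the brass pointer, with the platter at rest and the fingers clear, but no verdict came back.

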